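# Hang the tube basket on the lift stand and ratchet it up three clicks

## Robot

A 6-joint arm with a two-finger parallel gripper is mounted at the origin on the work surface. World frame = base frame: x ahead of the robot, y to its left, z up, the work surface at z = 0. Lengths are in m, angles in rad, forces in N, time in s.
With the tool pointing down it reaches from about 0.35 to 0.8 m from the base axis. Payload 7.3 kg.
Tool frame: the origin (TCP) lies between the finger pads; the fingertips stand 25 mm ahead of it and the grasp point (between the pads) lies 6 mm ahead of it (r.tip_extent is the distance from the TCP to the fingertips, in m); z points along the fingers, y is the line along which they close (so a half turn about z gives the same grasp; the last joint's range is limited). The gripper opens to 85 mm and grips with 20 to 120 N. Pads are 22 mm wide; open, the fingers measure 114 mm over their backs; the gripper's body (76 mm by 85 mm) begins 54 mm behind the grasp point. The pads swing forward as they close: fully open they stand 13 mm farther back than shut.
Start: joints at [0.985, 0.342, 1.524, -0, 1.275, -0.146], TCP at [0.224, 0.475, 0.256] pointing down, gripper open.
Joint ranges: [-2.53, 2.53], [-0.77, 2.02], [0.04, 2.7], [-1, 4.14], [0.28, 2.66], [-3.11, 3.11]. Speed limits (rad/s): [2.57, 2.57, 3.14, 3.14, 3.14, 3.14].

## Interface

Orientations are given as a unit quaternion [x, y, z, w].
In Python, from workcell import r, command_gripper, optics gives the robot as it stands. The module is installed in compiled form; this text tells all that it offers. Calls block until the motion is done:
- r.reach(position, orientation): joint-space move of the TCP to a pose.
- r.move_straight(position, orientation=None, speed=0.15, max_force=None): straight line of the TCP; orientation=None keeps the orientation; speed is the mean speed in m/s. With max_force (N) it stops when the force on the tool has changed by that much, and returns True; else False.
- r.movej(angles): joint-space move.
- command_gripper(opening, force=None): finger opening in m; force is the grip in N (None keeps the last); returns when the fingers have stopped.
- r.hold(seconds).
- r.solve_ik(position, orientation): joint angles nearest the present ones, or None.
- r.read_state(): the state.
- optics.get_image(name): name is "scene" or "top"; returns (picture, depth): 384x512x3 uint8, red, green, blue; 384x512 float32, m along the optical axis (not along the pixel's ray), 0 where there is no reading.
- optics.camera_model(name): a dict with "K" (3x3 intrinsics, pixels), "R" (3x3) and "t" (3): a world point X has camera coordinates R X + t. Camera axes: x right, y down, z forward; pixel columns grow to the right and rows downward; lengths in m; the calibration is good to about 2 mm. A picture is of the moment at which its call begins. camera_model takes no time and is no camera call.
A pose or a line that the arm cannot do raises r.PlanningError and nothing moves.
- r.finish_job(): hands the job in; it is judged then, once.
The state is a dict: "time_s": time; "joint_positions": joint angles; "dq": joint speeds; "tau": joint torques, N m; "eef_pos": TCP position; "eef_rot": TCP orientation; "contact_force": force on the tool from outside, world axes, zero at the start; "torque": the same for the moment, N m; "grip_width": finger opening in m; "grip_force": force on a finger pad.
Only numpy, scipy, OpenCV 4.12 (cv2) and the standard library are available. Lean on these libraries where they do the work, as an engineer would, in place of code of your own. Each camera call takes 0.05 s, during which the arm holds its last target. There are 200 camera calls.

## Task

Hang the wire basket of test tubes by its handle on the twin hook of the lift stand and let go of it. Then push the stand's lever down by its paddle exactly three clicks, no further, so that the basket rises over the drip tray, and finish while holding the lever down at the third click: the lever springs back if it is let go. Keep the basket upright and leave the other things on the bench where they are.

Things in the scene. Friction and masses are not known exactly. Their poses are not given: they have to be found in the camera images.
- basket: Steel wire basket, 70 x 150 x 50 mm (x, y, z), about 0.28 kg, six tubes fixed in it up to 74 mm high. Rigid arched handle in its y-z plane: round bar 10 mm thick, straight along y from -61 to +61 mm, axis 150 mm above the underside; uprights at y = +-73 mm. Origin: centre of underside, z up. Starts at one of two places, a plain plastic basket at the other. It may hang either way round.
- handle_mid (a point): Middle of the basket's straight handle bar, on the bar's axis, 150 mm above the basket's underside; the place to pinch it from above.
- stand: White lift stand fixed to the bench: base plate 200 x 170 x 12 mm (centred 40 mm to its -x) with a steel drip tray 24 mm high, and a column 34 mm thick, 150 mm high. Origin: on the bench under the column's axis. The twin hook reaches to the stand's -x, towards the robot, the lever to its +y. Its yaw varies by +-0.2 rad.
- twin_hook: Two upturned prongs of 9 mm bar at y = +-38 mm (67 mm clear between). Bar axes: flat hollow from x = -52 to -72 mm, 185 mm above the bench at rest; tips at x = -85 mm, 22 mm above the hollow; behind, 16 mm above it at x = -30, then down to a cross bar at x = 0, 30 mm below it. Stand's axes; origin on the column's axis, at bench height at rest. Rises 10 mm a click.
- hook_seat (a point): Where the middle of the handle bar's axis lies when the basket hangs, handle along the stand's y: between the prongs, 194.5 mm above the bench at rest, 62 mm to the stand's -x of the column's axis. Bring the bar from the -x side over both tips and lower it: the prongs pass between the bar and the tubes.
- paddle: The lever's arm with a grey plastic paddle 40 x 44 x 14 mm at its end, to be pushed down from above. The paddle's middle is 140 mm from the hinge, which lies along the stand's x, 45 mm to the stand's +y of the column's axis, 110 mm above the bench. At rest the lever slopes up by 0.24 rad to the stand's +y. Origin: on the hinge, axes as the stand's at rest.
- paddle_top (a point): Middle of the paddle's upper face, the place to push; about 151 mm above the bench at rest, about 85 mm at the third click.
- lever (a joint): Angle, rad: 0 at rest, grows as it is pushed down, stop at 0.85. A click each 0.16 (22 mm at the paddle): the push swells by 2.5 N to a quarter click, falls over the middle half, and the pawl sits in the tooth at the full 0.16, the push rising again. Third click: 0.48; a fourth begins at 0.56. The pawl does not lock: the lever springs back up if let go. Push 2 to 11 N with the basket on.
- plain_basket: Bystander: terracotta plastic basket 80 x 150 x 50 mm, without handle. Origin: centre of underside.
- wash_bottle: Bystander: clear bottle with white cap, 64 mm diameter, 170 mm high. Origin: centre of underside.
- dark_jar: Bystander: amber jar, 52 mm diameter, 75 mm high. Origin: centre of underside.
- beaker: Bystander: open glass beaker, 54 mm diameter, 70 mm high. Origin: centre of underside.
There are look-alikes about, which are no part of the job. Leave any purple look-alike of the basket alone.

How it is judged:
On the way, in this order (a step that is already met when the one before it is completed fails the run):
1. the basket hangs from the twin hook by its handle, let go, with the lever still at rest (distance between handle_mid and hook_seat below 0.025 m and contact force between basket and twin_hook above 1 N and angle between basket's own z axis and vertical below 0.25 rad and angle between the y axis of basket and the y axis of twin_hook, either way round below 0.25 rad and contact force between basket and the arm below 0.05 N and contact force between basket and the fingers below 0.05 N and height (world z) of basket above 0.03 m and value of joint lever below 0.06 rad), for 0.2 s.
2. the lever is pushed down to the third click with the basket hanging on the hook (value of joint lever between 0.408 and 0.552 rad and distance between handle_mid and hook_seat below 0.025 m and contact force between basket and twin_hook above 1 N and angle between basket's own z axis and vertical below 0.25 rad and angle between the y axis of basket and the y axis of twin_hook, either way round below 0.25 rad and contact force between basket and the arm below 0.05 N and contact force between basket and the fingers below 0.05 N and height (world z) of basket above 0.03 m and contact force between the fingers and paddle above 1 N), for 0.2 s.
At the end, for the whole second after the job is handed in: The basket hangs still and upright (within 0.25 rad) on both prongs, the middle of its handle within 25 mm of the hook's seat, carried by the hook alone and not touched by the robot; the fingers push on the paddle with more than 1 N and hold the lever at the third click (0.408 to 0.552 rad) (all of step 2 and linear speed of basket below 0.05 m/s); the arm keeps its last pose, push and grip.
It fails at once if the lever is pushed on into the fourth click (value of joint lever above 0.576 rad).
It fails at once if the basket is tipped by more than 0.8 rad (angle between basket's own z axis and vertical above 0.8 rad).
It fails at once if another thing on the bench is moved by more than 30 mm or tipped over (distance of any of plain_basket, wash_bottle, dark_jar, beaker from where it was at the start of the episode above 0.03 m or angle between any of plain_basket, wash_bottle, dark_jar, beaker's own z axis and vertical above 0.5 rad).
It also fails if it takes over 69 s, if anything falls off the work surface, if the arm or the gripper's body presses on something with over 40 N, if the wrist force passes 120 N, or if a joint passes its speed limit or range.

## Working session

There is one attempt and no reset: what is moved stays moved. The work goes in short steps, each a Python script; the robot and the scene stay as the last script left them, time stands still between calls to the robot, and variables do not carry over. Pictures are saved under pics/ and viewed, at most 10 in all, crops included, and the job is handed in when it is done.

```bash
mkdir -p pics; cat > h.py <<'E'
import numpy as np, cv2
from workcell import r, command_gripper, optics
def cloud(name):
    im,d=optics.get_image(name); c=optics.camera_model(name)
    K,R,t=[np.array(c[k]) for k in("K","R","t")]
    v,u=np.mgrid[:384,:512]
    P=np.stack([(u-K[0,2])/K[0,0]*d,(v-K[1,2])/K[1,1]*d,d],-1)
    W=(P-t)@R
    W[d==0]=np.nan
    return im,d,W
E
python3 - <<'E'
from h import *
for n in("scene","top"):
    im,d,W=cloud(n); cv2.imwrite(f"pics/{n}0.png",im[:,:,::-1]); np.savez(f"{n}0.npz",im=im,d=d,W=W)
    c=optics.camera_model(n); print(n,-np.array(c["R"]).T@c["t"],c["K"][0][0],(d>0).mean())
print(r.read_state())
E
```

```text
scene [1.29383428 0.29049499 1.15507813] 378.4883657249231 0.9959259033203125
top [ 0.25490239 -0.01436574  1.70448714] 415.81486191051386 0.9958445231119791
{'time_s': 0.1, 'joint_positions': array([ 9.84977389e-01,  3.42642467e-01,  1.52489171e+00,  4.80451530e-05,
        1.27540804e+00, -1.45973385e-01]), 'dq': array([-4.15911481e-04, -2.21515859e-03, -2.37012524e-03, -8.18481867e-04,
        5.56874940e-05,  2.26582693e-04]), 'tau': array([ 1.85432931e-03, -4.34449983e+01, -2.46489412e+01, -7.58034412e-05,
        4.70546598e-03, -2.48349735e-06]), 'eef_pos': array([0.22332635, 0.47478866, 0.25571132]), 'eef_rot': array([ 2.18161051e-01,  9.75912547e-01, -6.21892005e-04, -2.62883829e-04]), 'contact_force': array([-0.0438597 , -0.19108547,  0.18529584]), 'torque': array([-0.00571296,  0.01107579,  0.0157569 ]), 'grip_force': 0.0, 'grip_width': 0.08574660153420277}
```

View pics/scene0.png

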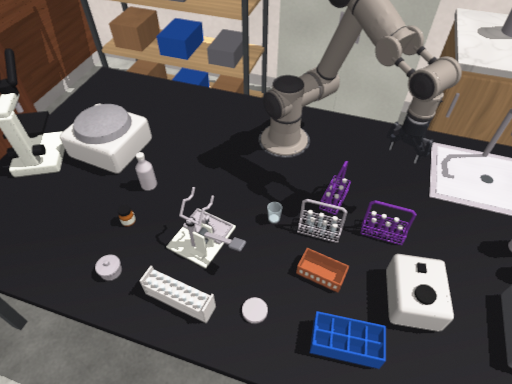

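View pics/top0.png

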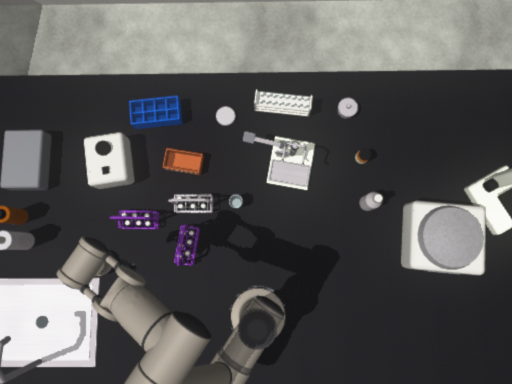

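The scene view shows the steel basket at about (322,220), with purple look-alikes at (335,190) and (387,222), the beaker at (275,212) and the stand at (200,235). In the top view the basket is at (193,203), the beaker at (236,201), the stand column at (292,150) and the paddle at (249,137). Next I measure them from depth.

```bash
python3 - <<'E'
from h import *
for n,(bs,st,be) in {"top":((165,222,185,225),(235,320,125,195),(226,248,190,212)),"scene":((292,350,195,245),(160,250,185,270),(264,288,200,226))}.items():
    z=np.load(n+"0.npz"); im,W=z["im"],z["W"]; hsv=cv2.cvtColor(im,cv2.COLOR_RGB2HSV)
    def sub(b,lo,hi,m=None):
        s=(slice(b[2],b[3]),slice(b[0],b[1])); w=W[s]; k=(w[...,2]>lo)&(w[...,2]<hi)
        if m is not None:k&=m[s]
        return w[k]
    notpur=~((hsv[...,1]>110))
    for lab,b,lo,hi in(("handle",bs,.135,.175),("tubes/basket",bs,.03,.08),("beaker",be,.03,.1),("paddle/hook>.1",st,.12,.23),("hook>.17",st,.17,.23),("base",st,.006,.018)):
        p=sub(b,lo,hi,notpur)
        if len(p)<3: print(n,lab,len(p));continue
        rc=cv2.minAreaRect((p[:,:2]*1000).astype(np.float32))
        print(n,lab,len(p),"med",np.median(p,0).round(3),"rect",np.round(rc[0],1),np.round(rc[1],1),round(rc[2],1), "z",np.percentile(p[:,2],[5,95]).round(3))
    # enlarged crops
b=np.load("top0.npz")["im"][95:275,90:330,::-1]; a=np.load("scene0.npz")["im"][150:290,150:420,::-1]
A=cv2.resize(b,None,fx=3.2,fy=3.2,interpolation=cv2.INTER_CUBIC);cv2.imwrite("pics/tz.png",A)
cv2.imwrite("pics/sz.png",cv2.resize(a,None,fx=2.9,fy=2.9,interpolation=cv2.INTER_CUBIC))
E
```

```text
top handle 105 med [0.443 0.269 0.151] rect [443.4 263.7] [153.1   9.7] 89.6 z [0.141 0.159]
top tubes/basket 202 med [0.433 0.259 0.051] rect [445.4 261.1] [151.7  70.1] 89.6 z [0.036 0.076]
top beaker 59 med [0.458 0.096 0.062] rect [447.2  89.5] [47.8 48.2] 89.3 z [0.038 0.073]
top paddle/hook>.1 470 med [ 0.664 -0.089  0.149] rect [637.2 -59.9] [244.9 113.8] 79.0 z [0.123 0.2  ]
top hook>.17 91 med [ 0.602 -0.162  0.193] rect [ 605.6 -135.4] [84.7 80.6] 79.0 z [0.181 0.208]
top base 1281 med [ 0.592 -0.136  0.012] rect [629.3 -82. ] [353.5 293.4] 89.4 z [0.007 0.017]
scene handle 139 med [0.448 0.259 0.153] rect [446.5 258.6] [ 14.5 153.7] 1.2 z [0.141 0.158]
scene tubes/basket 475 med [0.451 0.265 0.052] rect [381.6 259. ] [155.2 202.8] 89.2 z [0.034 0.076]
scene beaker 196 med [0.446 0.083 0.056] rect [450.4  85.1] [53.  51.7] 21.5 z [0.033 0.071]
scene paddle/hook>.1 793 med [ 0.662 -0.099  0.15 ] rect [636.9 -65.6] [245.1 118.2] 81.5 z [0.123 0.201]
scene hook>.17 163 med [ 0.614 -0.112  0.193] rect [ 608.  -139.4] [87.2 85.2] 79.8 z [0.175 0.209]
scene base 1132 med [ 0.653 -0.158  0.013] rect [ 559.8 -149.5] [378.7 347.5] 21.5 z [0.007 0.017]
```

View pics/tz.png

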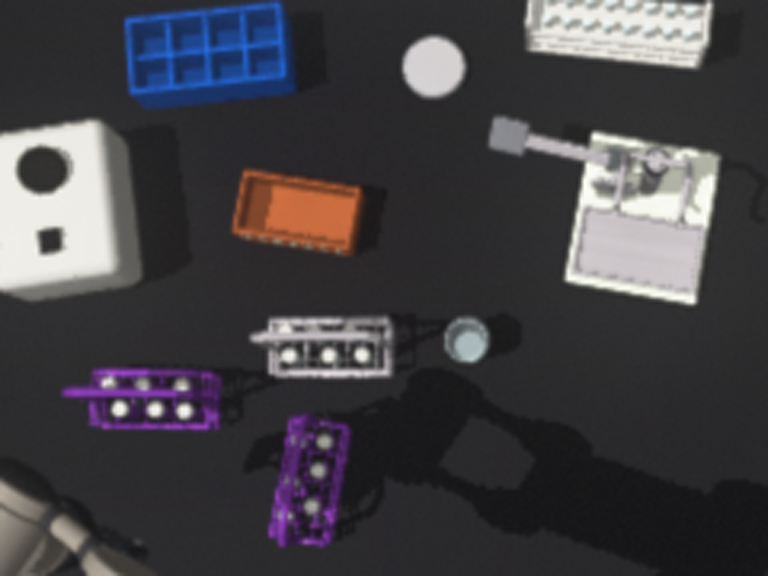

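View pics/sz.png

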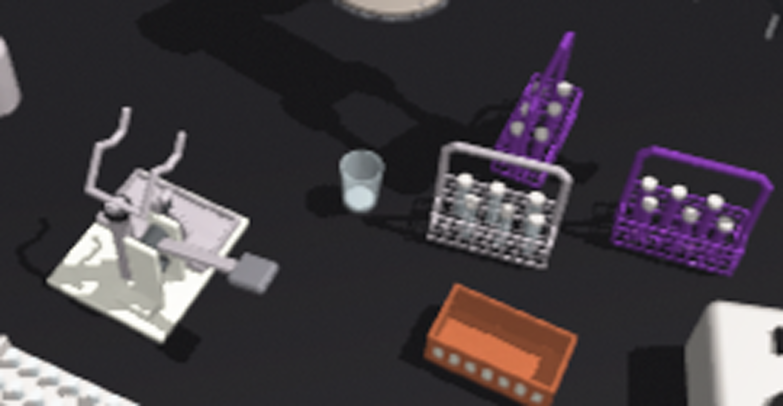

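The basket handle is at about (0.4445, 0.261, 0.15), running along y. The stand's origin is at about (0.654, -0.146) with yaw about -0.19. I'll check these against the paddle, then grasp.

```bash
cat >> h.py <<'E'
from scipy.spatial.transform import Rotation as Ro
YAW=-0.19
def down(phi):
    "tool down, tool y along angle phi; nearer half turn"
    c,s=np.cos(phi),np.sin(phi)
    return Ro.from_matrix(np.array([[-s,c,0],[c,s,0],[0,0,-1]]).T).as_quat()
def best(p,phi):
    q0=np.array(r.read_state()["joint_positions"]); out=[]
    for f in(phi,phi+np.pi):
        j=r.solve_ik(p,down(f))
        if j is not None: out.append((np.abs(j-q0).max(),f,np.round(j,2)))
    return sorted(out,key=lambda o:o[0])
E
python3 - <<'E'
from h import *
for n,b in {"top":(235,320,125,195),"scene":(160,250,185,270)}.items():
    W=np.load(n+"0.npz")["W"][b[2]:b[3],b[0]:b[1]].reshape(-1,3); z=W[:,2]
    pad=W[(z>.135)&(z<.165)&(W[:,1]>.0)]; rc=cv2.minAreaRect((pad[:,:2]*1000).astype(np.float32)); print(n,"paddle",pad.mean(0).round(3),[np.round(v,1) for v in rc])
    H=W[(z>.178)&(z<.23)]; u=np.array([np.cos(YAW),np.sin(YAW)]); v=np.array([-u[1],u[0]])
    pr=[]
    for k in(0,1):
        m=(H[:,:2]@v); P=H[(m>np.median((m.min(),m.max())))==k]
        a=np.polyfit(P[:,:2]@u,P[:,:2]@v,1); tip=P[P[:,2]>.199]
        print(" prong",k,len(P),"v mean",(P[:,:2]@v).mean().round(4),"slope",a[0].round(3),"u range",(P[:,:2]@u).min().round(4),(P[:,:2]@u).max().round(4),"maxz",P[:,2].max().round(3)); pr.append((P[:,:2]@v).mean())
    s=np.mean(pr); umin=min((H[:,:2]@u)); o=(umin+.0895)*u+s*v; print(" origin",o.round(4),"seat",(o-.062*u).round(4),"pad expected",(o+.179*v).round(4))
print(r.tip_extent)
for f in(0,): print(best([.4445,.261,.26],0))
print(best([.593,-.134,.26],YAW))
E
```

```text
top paddle [0.684 0.031 0.149] [array([684.7,  28.8]), array([53.6, 41.2]), np.float64(81.0)]
 prong 0 44 v mean -0.0563 slope -0.013 u range 0.5799 0.6544 maxz 0.213
 prong 1 43 v mean 0.0194 slope -0.002 u range 0.58 0.6524 maxz 0.211
 origin [ 0.6539 -0.1446] seat [ 0.593  -0.1329] pad expected [0.6877 0.0312]
scene paddle [0.69  0.028 0.151] [array([688.3,  25.4]), array([49.8, 41.4]), np.float64(78.8)]
 prong 0 72 v mean -0.0594 slope 0.011 u range 0.5861 0.662 maxz 0.216
 prong 1 76 v mean 0.0163 slope 0.004 u range 0.5803 0.6608 maxz 0.212
 origin [ 0.6537 -0.1477] seat [ 0.5928 -0.136 ] pad expected [0.6875 0.0281]
0.025
[(np.float64(0.6028048305967552), 0, array([ 0.38,  0.32,  1.54, -0.  ,  1.28,  0.38])), (np.float64(2.6134467108716355), 3.141592653589793, array([ 0.38,  0.32,  1.54, -0.  ,  1.28, -2.76]))]
[(np.float64(1.3332156255497103), -0.19, array([-0.35,  0.49,  1.27, -0.  ,  1.37, -0.16])), (np.float64(3.129327801354995), 2.951592653589793, array([-0.35,  0.49,  1.27, -0.  ,  1.37,  2.98]))]
```

Both views agree with each other and with the given sizes, so I'll grasp and carry.

```bash
python3 - <<'E'
from h import *
command_gripper(.06,40)
r.reach([.4445,.261,.26],down(0))
print(r.move_straight([.4445,.261,.156],speed=.1,max_force=8))
command_gripper(0,40)
s=r.read_state(); print(s["grip_width"],s["grip_force"],s["eef_pos"])
r.move_straight([.4445,.261,.286],speed=.12)
r.hold(.3); s=r.read_state(); print(s["grip_width"],s["contact_force"],s["eef_pos"])
u=np.array([np.cos(YAW),np.sin(YAW),0]); seat=np.array([.593,-.1345,0])
p=seat-.075*u; p[2]=.286
r.move_straight(p,down(YAW),speed=.12); r.hold(.6)
s=r.read_state(); print(s["time_s"],s["eef_pos"],s["grip_width"])
for n in("scene","top"):
    im,d,W=cloud(n); np.savez(n+"1.npz",im=im,W=W)
    c=im[150:290,150:350] if n=="scene" else im[110:250,190:390]
    cv2.imwrite(f"pics/{n}1.png",cv2.resize(c[:,:,::-1],None,fx=3,fy=3,interpolation=cv2.INTER_CUBIC))
E
```

```text
False
0.008576918008324467 39.008819460868835 [0.44483984 0.26104882 0.15630815]
0.008402567068206036 [-0.06990738 -0.50550765 -2.3366591 ] [0.44441693 0.26095716 0.28567871]
8.8833 [ 0.51935229 -0.12034861  0.28601348] 0.00847444589162614
```

View pics/scene1.png

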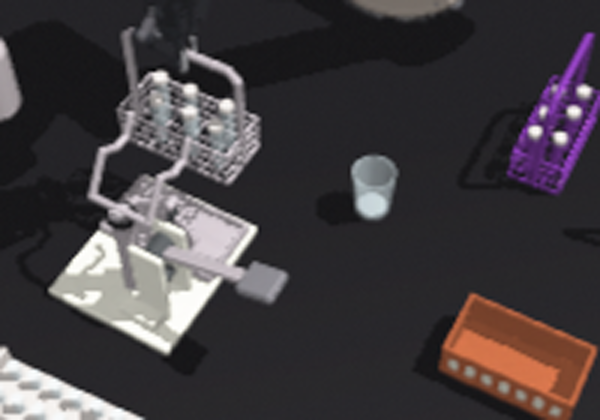

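The basket is held level and upright short of the hook tips (handle at about (185,55) in the crop, hook at about (150,160)). I'll check the centring from the cloud, then hang it.

```bash
python3 - <<'E'
from h import *
u=np.array([np.cos(YAW),np.sin(YAW),0]); v=np.array([-u[1],u[0],0]); seat=np.array([.593,-.1345,0])
W=np.load("scene1.npz")["W"].reshape(-1,3); Q=W-seat; Q=np.c_[Q@u,Q@v,W[:,2]]
for lo,hi in((.24,.3),(.21,.25),(.14,.19)):
    P=Q[(Q[:,2]>lo)&(Q[:,2]<hi)&(abs(Q[:,0]+.075)<(.02 if lo>.2 else .05))&(abs(Q[:,1])<.11)]
    print(lo,len(P),P[:,:2].min(0).round(4),P[:,:2].max(0).round(4))
p=seat.copy(); p[2]=.250; a=seat-.075*u; a[2]=.250
r.move_straight(a,speed=.08)
print(r.move_straight(p,speed=.06,max_force=5))
r.hold(.2)
f0=r.read_state()["contact_force"]
p[2]=.198
print(r.move_straight(p,speed=.04,max_force=2.2))
r.hold(.3); s=r.read_state(); print(f0,s["contact_force"],s["eef_pos"],s["time_s"])
im,d,W=cloud("scene"); cv2.imwrite("pics/scene2.png",cv2.resize(im[150:290,150:350,::-1],None,fx=3,fy=3,interpolation=cv2.INTER_CUBIC))
E
```

```text
0.24 169 [-0.0921 -0.0798] [-0.057   0.0757]
0.21 51 [-0.0782 -0.0795] [-0.0687  0.0757]
0.14 473 [-0.1121 -0.0778] [-0.0377  0.0751]
False
True
[ 0.26212182 -0.07465959 -3.24756604] [-0.0344697  -0.40465343  6.26064228] [ 0.59289261 -0.13444571  0.19998077] 12.6333
```

View pics/scene2.png

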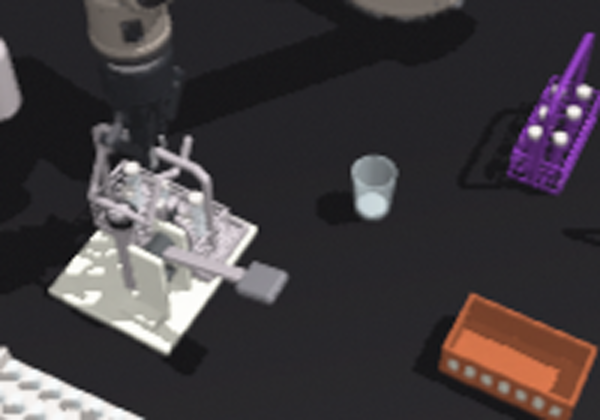

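The bar sits at 0.194 m with the load taken by the hook, matching the seat height. Next: release, retreat and check.

```bash
python3 - <<'E'
from h import *
command_gripper(.035); r.hold(.3)
p=r.read_state()["eef_pos"].copy(); p[2]=.29; r.move_straight(p,speed=.08)
command_gripper(0); pp=[.687,.0295,.29]
print(best(pp,YAW))
r.move_straight(pp,down(YAW),speed=.12)
r.move_straight([.687,.0295,.20],speed=.1); r.hold(.3)
s=r.read_state(); print(s["time_s"],s["eef_pos"],s["contact_force"],s["grip_width"])
im,d,W=cloud("scene"); np.savez("scene3.npz",im=im,W=W); cv2.imwrite("pics/scene3.png",cv2.resize(im[150:290,150:350,::-1],None,fx=3,fy=3,interpolation=cv2.INTER_CUBIC))
u=np.array([np.cos(YAW),np.sin(YAW),0]); v=np.array([-u[1],u[0],0]); seat=np.array([.593,-.1345,0])
W=W.reshape(-1,3); Q=W-seat; Q=np.c_[Q@u,Q@v,W[:,2]]
P=Q[(Q[:,2]>.14)&(Q[:,2]<.21)&(abs(Q[:,0])<.03)&(abs(abs(Q[:,1])-.066)<.02)]; print("handle",len(P),np.median(P,0),P.min(0),P.max(0))
E
```

```text
[(np.float64(0.28634610661379156), -0.19, array([-0.07,  0.64,  0.93, -0.  ,  1.56,  0.12])), (np.float64(2.8610065007872265), 2.951592653589793, array([-0.07,  0.64,  0.93, -0.  ,  1.56, -3.02]))]
18.1583 [0.68712512 0.02948863 0.20040004] [-0.0902306   0.49101488  0.69309082] 0.00027009564483587554
handle 93 [0.00195476 0.05342521 0.18646736] [-0.00604077 -0.08003053  0.14009511] [0.02865396 0.07658101 0.20377283]
```

View pics/scene3.png

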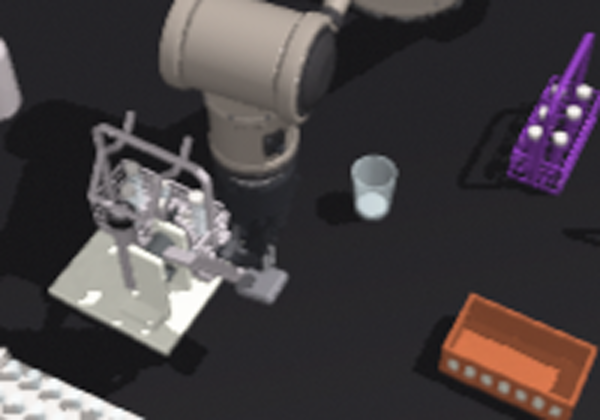

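The basket hangs on both prongs, upright. The closed fingertips are over the paddle at about (267,265). I'll push down in stages.

```bash
python3 - <<'E'
from h import *
x,y=.687,.0295
f0=r.read_state()["contact_force"][2]
print(r.move_straight([x,y,.165],speed=.02,max_force=1.0),r.read_state()["eef_pos"])
for z in list(np.arange(.172,.1195,-.004))+[.116,.113,.110]:
    if z>r.read_state()["eef_pos"][2]: continue
    r.move_straight([x,y,z],speed=.03); s=r.read_state()
    print(round(z,4),s["eef_pos"][2].round(4),(s["contact_force"]-[0,0,f0]).round(2))
r.hold(.5); s=r.read_state(); print(s["time_s"],s["eef_pos"],s["contact_force"][2]-f0)
im,d,W=cloud("scene"); np.savez("scene4.npz",im=im,W=W); cv2.imwrite("pics/scene4.png",cv2.resize(im[150:290,150:350,::-1],None,fx=3,fy=3,interpolation=cv2.INTER_CUBIC))
E
```

```text
True [0.68696449 0.02958169 0.17799076]
0.172 0.1731 [-1.5   2.24  7.38]
0.168 0.1692 [-1.16  2.97  6.88]
0.164 0.1644 [0.79 2.13 5.29]
0.16 0.1596 [-0.25  0.55  2.94]
0.156 0.156 [-1.19  1.89  4.91]
0.152 0.1526 [-0.75  2.68  6.81]
0.148 0.1489 [-0.98  4.63  7.95]
0.144 0.1447 [-0.13  4.22  7.85]
0.14 0.14 [-0.06  2.7   4.57]
0.136 0.1359 [0.4  3.16 4.21]
0.132 0.1324 [-1.45  1.96  7.85]
0.128 0.1289 [-2.1   2.39  8.8 ]
0.124 0.1248 [-2.61  2.45  9.41]
0.12 0.1201 [-1.34 -0.18  5.47]
0.116 0.116 [-0.83 -2.17  4.73]
0.113 0.1135 [-1.11 -3.44  7.25]
0.11 0.111 [-1.43 -2.49  8.87]
24.5833 [0.68747872 0.02900049 0.11111464] 8.490429393523272
```

View pics/scene4.png

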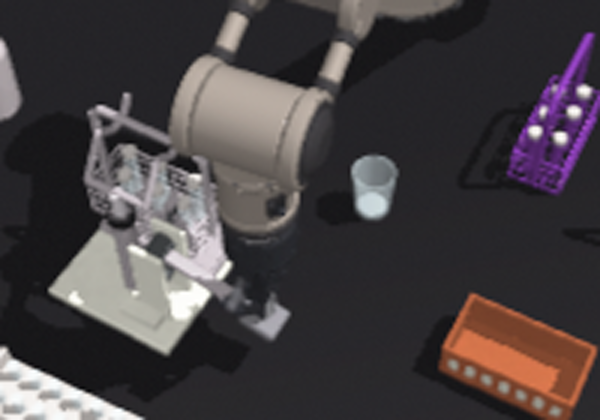

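The force shows three swell-and-fall cycles, and the travel of 67 mm matches 0.48 rad. The basket is raised and hanging level, clear of the wrist. Handing in.

```bash
python3 -c "
from h import *
print(r.finish_job())"
```

```text
the job is handed in; nothing more can be done
None
```

The basket hangs upright on the twin hook, let go, and I handed the job in with the fingers holding the lever at the third click (about 0.48 rad, 8.5 N push) at 24.6 s; no verdict was returned.

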